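# Snap the lifting hook onto the white-stone drying rack

## Robot

A 7-joint arm with a two-finger parallel gripper is mounted at the origin on the work surface. World frame = base frame: x ahead of the robot, y to its left, z up, the work surface at z = 0. Lengths are in m, angles in degrees, forces in N, time in s.
With the tool pointing down it reaches from about 0.4 to 0.875 m from the base axis. Payload 4.4 kg.
Tool frame: the origin (TCP) lies between the finger pads; the fingertips stand ahead of it and the grasp point (between the pads) lies 5 mm behind it (arm.finger_overhang is the z of the fingertips in the tool frame, in m); z points along the fingers, y is the line along which they close (so a half turn about z gives the same grasp; the last joint's range is limited). The gripper opens to 85 mm and grips with 20 to 120 N. Pads are 22 mm wide; open, the fingers measure 114 mm over their backs; the gripper's body (76 mm by 85 mm) begins 54 mm behind the grasp point. The pads swing forward as they close: fully open they stand 13 mm farther back than shut.
Start: joints at [-77.281, 36.005, 2.206, 86.941, -1.547, 57.084, -1.146], TCP at [0.184, 0.623, 0.245] pointing down, gripper open.
Joint ranges: [-175.42, 175.42], [-21.48, 121.26], [-71.46, 75.88], [10.55, 141.38], [-63.04, 243.04], [13.31, 113.54], [-168.57, 168.57]. Speed limits (degrees/s): [147.25, 147.25, 180, 180, 180, 180, 180].

## Interface

Orientations are given as [roll, pitch, yaw] about the fixed x, y, z axes, in that order (R = Rz(yaw) Ry(pitch) Rx(roll)).
In Python, from plant import arm gives the robot as it stands.
- The arm moves only by the shell command python3 -m creep 'ROWS' [FORCE]. ROWS is a JSON object of lists of equal length, an entry for each row: "dp": the shift along the tool's x, y, z as a fraction of full scale, a list of three; "rot": the turn, a rotation vector about the tool's x, y, z as a fraction of full scale, a list of three; "hand": the opening, from 0 (shut) to 1 (fully open). In form: {"dp": [[x, y, z], ...], "rot": [[wx, wy, wz], ...], "hand": [hand, ...]}. A call has 1 to 12 rows; each row is the pose to reach, as a shift and turn from the pose commanded when the call began, along the tool's axes at that moment; what a row does not reach only later rows make up. Full scale, the value 1, is 25 cm for a shift and 60 degrees for a turn. A row lasts 1/12 s, in which the tool goes at most 41.7 mm and 7.16 degrees, less where a joint would pass 70% of its speed; a pose out of reach is approached as far as the arm can. A call with a number of a shift or a turn outside -1 to 1 is refused whole. A call with a gripper value outside its range is refused whole. The fingers move at their own pace and stop on an object; FORCE is the grip in N (left out, the last holds). Time passes only in rows, so rows that repeat a pose let the fingers close. It gives the time, the measured TCP pose, the force, the opening and the grip force at its end, in the units of the state.
- arm.state(): the state, without advancing time (a new reading comes with each control period).
- arm.capture(name): name is "side" or "top" or "wrist"; returns the picture (384x512x3 uint8, blue, green, red); there is no depth.
- arm.camera_model(name): a dict with "fx", "fy", "cx", "cy" (pixels), "R" (3x3) and "t" (3): a world point X has camera coordinates R X + t. Camera axes: x right, y down, z forward; pixel columns grow to the right and rows downward; lengths in m; the calibration is good to about 2 mm. A picture is of the moment at which its call begins: read the wrist's pose just before it. camera_model takes no time and is no camera call; for the wrist camera it gives the pose at the moment of the call.
- arm.sign_off(): hands the job in; it is judged then, once.
The state is a dict: "t": time; "joint_positions": joint angles; "joint_velocities": joint speeds; "tau": joint torques, N m; "position": TCP position; "tool_rot": TCP orientation; "wrist_force": force on the tool from outside, world axes, zero at the start; "moment": the same for the moment, N m; "gripper_width": finger opening in m; "finger_force": force on a finger pad.
Only numpy, scipy, OpenCV 4.12 (cv2) and the standard library are available. Lean on these libraries where they do the work, as an engineer would, in place of code of your own. Each camera call takes 0.05 s, during which the arm holds its last target. There are 200 camera calls.

## Task

The rack of white clamshell stones goes up to the drying loft next. Pick up the yellow lifting hook by its grip and push its mouth straight down over the steel pin in the middle of the white-stone rack until the red sprung latch has snapped shut under the pin and the hook's feet stand on the rack's board, then let go, leaving the hook upright. Do not shove the racks about, and leave the black-stone rack, the jade bowl, the sanding stone and the burnisher where they are.

Things in the scene. Friction and masses are not known exactly. Their poses are not given: they have to be found in the camera images.
- hook: Loose yellow steel lifting hook, 0.27 kg, standing on its two feet on the table, mouth down; feet 80 (x) by 40 mm (y), 128 mm high. Origin: centre of its underside, z up. Its steel shoulder tops out at z = 80 mm, below the grip. Fully home, the feet stand on the rack's board: origin 15 mm above the table, 60 mm under the pin's axis. It may be fitted either way round (half turn).
- hook_grip (a point): Centre of the hook's dark horn grip block, 110 mm above the hook's origin. The block is 26 mm thick (hook x), 80 mm long (hook y), 36 mm high (z = 92 to 128 mm): pinch it from above with the fingers closing along hook x.
- hook_mouth (a point): Middle of the hook's mouth at the latch, on x = 0, y = 0, 20 mm above the hook's origin. The mouth is a slot open below, running through along hook y, which must lie along the pin. It is 30 mm wide (x) here, flares to 54 mm at the foot, and its ceiling is 67 mm above the hook's origin.
- latch (a joint): Red sprung latch bar across the mouth, hinged on the +x leg 20 mm above the feet: 0 rad = shut (level), up to 1.6 rad = folded up into the mouth. The pin entering from below folds it up, which takes about 10 N, more than the hook's weight. It springs shut behind the pin about 7 mm before fully home, and cannot fold down.
- rack_white: Loose drying rack, 1.4 kg, of WHITE stones: pale board 150 (x) by 130 (y) by 15 mm thick; bamboo rungs in two rows at x = +-62 mm grip the stones on edge, tops 65 mm above the table. Between the rows two dark cheeks (inner faces at y = +-40 mm, tops 87 mm above the table) carry the lifting pin. Origin: centre of the board's underside.
- pin_white (a point): Middle of the white-stone rack's steel lifting pin: 12 mm diameter, level, along the rack's y axis, 80 mm free between the cheeks, axis 75 mm above the table and 60 mm above the board's top.
- rack_black: An identical rack holding BLACK slate stones. Not to be hooked or moved. Origin: centre of the board's underside. The two racks stand to the robot's left and right, either way round.
- bowl: Bystander: jade-green ceramic bowl, 110 mm across, 50 mm high; origin at the centre of its underside.
- sanding_stone: Bystander: grey sanding stone, 150 x 50 x 25 mm; origin at the centre of its underside, long along its x.
- burnisher: Bystander: horn-handled burnisher lying flat, 170 mm long along its x, 23 mm thick; origin near its middle, on the table.
Not all that is in view belongs to the job. Of the things that look like the hook, the middle-sized one is meant.

How it is judged:
By the outcome, as a careful person would: the job done as asked, in the order asked, and still so for the second after the job is handed in, with the robot touching nothing.
It also fails if it takes over 38 s, if anything falls off the work surface, if the arm or the gripper's body presses on something with over 40 N, if the wrist force passes 120 N, or if a joint passes its speed limit or range.

## Working session

There is one attempt and no reset: what is moved stays moved. The work goes in short steps, Python scripts to look and compute and a shell command to move; the robot and the scene stay as the last step left them, time stands still between calls to the robot, and variables do not carry over. Pictures are saved under pics/ and viewed, at most 10 in all, crops included, and the job is handed in when it is done.

```bash
mkdir -p pics; ls; python3 - <<'E'
from plant import arm
import cv2,numpy as np
print(arm.state()); print(arm.finger_overhang)
a=arm.capture("top");b=arm.capture("side")
cv2.imwrite("pics/top.png",a);cv2.imwrite("pics/side.png",b)
for n in("top","side"):
    print(n,arm.camera_model(n))
E
```

```text
pics
{'t': 0.0, 'joint_positions': array([-77.27893209,  36.0584702 ,   2.20158139,  86.99561364,
        -1.54679341,  57.08465209,  -1.14632411]), 'joint_velocities': array([-0.01546955,  0.0136165 ,  0.05105025,  0.04054225, -0.12449359,
       -0.0804188 ,  0.04987508]), 'tau': array([ 1.04304838e-04, -5.63384521e+01,  1.22582238e+00, -1.93446565e+01,
        1.08703226e-02,  1.01466884e-02,  7.50780345e-06]), 'position': array([0.18430652, 0.62269741, 0.24439596]), 'tool_rot': array([-1.79890917e+02,  1.00394723e-03,  1.63509371e+02]), 'wrist_force': array([-0.59799553,  0.36937159,  0.4894579 ]), 'moment': array([-0.01340456, -0.02606996,  0.03837213]), 'finger_force': 0.0, 'gripper_width': 0.08530274041816996}
0.014
top {'fx': 475.5860030329559, 'fy': 475.5860030329559, 'cx': 259.25455501506053, 'cy': 190.45670756055864, 'R': array([[-0.00737439, -0.99979504,  0.01885456],
       [-0.99460192,  0.00538189, -0.10362462],
       [ 0.10350191, -0.01951695, -0.99443775]]), 't': array([-0.00856906,  0.54372007,  1.26583895])}
side {'fx': 497.0408926557859, 'fy': 497.0408926557859, 'cx': 246.05914206228812, 'cy': 189.929842640204, 'R': array([[ 0.99796344, -0.06274263,  0.01150381],
       [-0.03266736, -0.65759612, -0.75266207],
       [ 0.05478886,  0.75075343, -0.65830652]]), 't': array([-0.52027994,  0.0885046 ,  1.01870281])}
```

View pics/top.png

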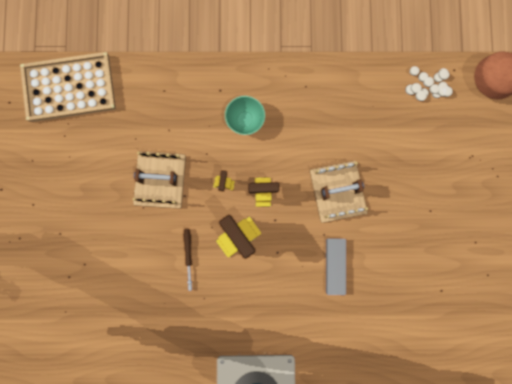

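View pics/side.png

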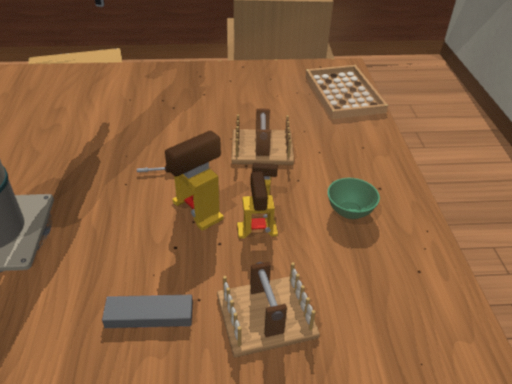

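The side view has the black rack at (262,147) and the rack with pale stones at (267,310). In the top view these are at (159,180) and (340,190).

The hook-like things in the top view are small (223,182), middle (263,190) and large (237,237). The middle-sized one, at (263,190) in top and (258,200) in side, is the one meant. I'll measure it and confirm in one crop.

```bash
cat > h.py <<'E'
import numpy as np,cv2
from plant import arm
def ray(m,uv,z):
    d=np.array([(uv[0]-m["cx"])/m["fx"],(uv[1]-m["cy"])/m["fy"],1.])
    R=np.array(m["R"]);C=-R.T@m["t"];d=R.T@d
    return C+d*(z-C[2])/d[2]
def proj(m,X):
    c=m["R"]@np.array(X)+m["t"];return np.array([m["fx"]*c[0]/c[2]+m["cx"],m["fy"]*c[1]/c[2]+m["cy"]])
def rects(mask,off,m,z,amin=20):
    n,l,s,_=cv2.connectedComponentsWithStats(mask.astype(np.uint8))
    for i in range(1,n):
        if s[i,4]<amin: continue
        p=np.argwhere(l==i)[:,::-1].astype(np.float32)+np.array(off,np.float32)
        r=cv2.minAreaRect(p);b=cv2.boxPoints(r);B=np.array([ray(m,q,z)[:2] for q in b])
        e=B[1]-B[0];f=B[2]-B[1]
        L=e if np.hypot(*e)>np.hypot(*f) else f
        print("px",np.round(r[0],1),"n",s[i,4],"xy",np.round(B.mean(0),4),"size",np.round([np.hypot(*e),np.hypot(*f)],3),"long yaw",round(np.degrees(np.arctan2(L[1],L[0]))%180,1))
E
python3 - <<'E'
from h import *
a=cv2.imread("pics/top.png");b=cv2.imread("pics/side.png");m=arm.camera_model("top")
t=cv2.resize(a[145:225,125:375],None,fx=3.2,fy=3.2,interpolation=2)
s=cv2.resize(b[130:350,150:400],None,fx=1.5,fy=1.5,interpolation=2)
out=np.zeros((t.shape[0]+s.shape[0],800,3),np.uint8);out[:t.shape[0],:t.shape[1]]=t;out[t.shape[0]:,:s.shape[1]]=s
cv2.imwrite("pics/crop.png",out)
h=cv2.cvtColor(a,cv2.COLOR_BGR2HSV).astype(int)
dark=(a.max(2)<75)
print("grip");rects(dark[170:215,245:285],(245,170),m,.128)
print("yellow");rects(((h[...,1]>200)&(h[...,0]>22)&(h[...,0]<35)&(h[...,2]>150))[170:215,245:285],(245,170),m,.04)
print("cheeks");rects(dark[155:225,305:372],(305,155),m,.087,8)
pin=(h[...,0]>95)&(h[...,0]<130)&(h[...,1]>35)
print("pin");rects(pin[155:225,305:372],(305,155),m,.081,8)
E
```

```text
grip
yellow
cheeks
pin
```

View pics/crop.png

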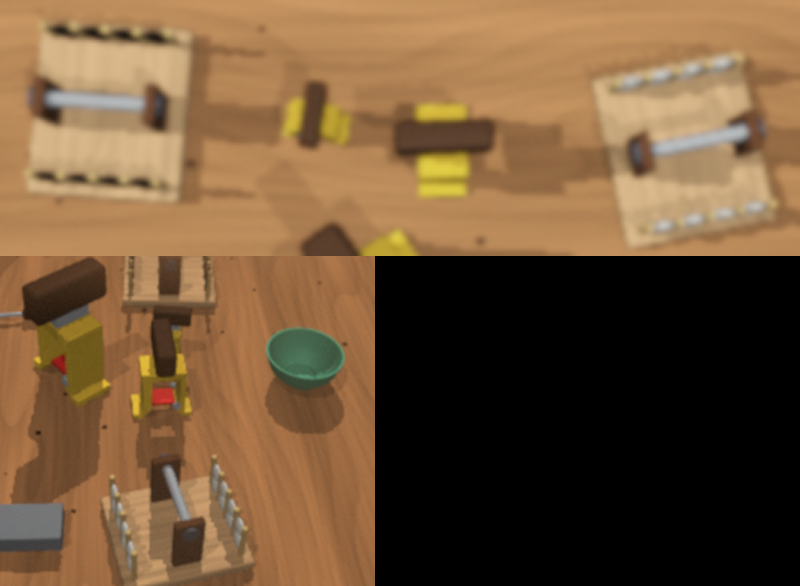

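The crop confirms it: the right rack (340,190) holds the pale stones, and the middle hook's grip is at (263,187). The masks came back empty, so I'll check pixel values.

```bash
python3 - <<'E'
from h import *
a=cv2.imread("pics/top.png");m=arm.camera_model("top")
h=cv2.cvtColor(a,cv2.COLOR_BGR2HSV).astype(int)
for u,v in((263,188),(263,200),(345,189),(325,193),(361,186)):print(u,v,a[v,u],h[v,u])
for th in(80,100):
  dark=a.max(2)<th
  print(th,dark.sum());rects(np.ascontiguousarray(dark[170:215,245:285]),(245,170),m,.128);rects(dark[155:225,305:372],(305,155),m,.087,8)
rects(((h[...,1]>170)&(h[...,0]>23)&(h[...,0]<35))[170:215,245:285],(245,170),m,.04)
rects((a[...,0]>a[...,2])[155:225,305:372],(305,155),m,.081,8)
E
```

```text
263 188 [50 67 94] [ 12 119  94]
263 200 [ 52 167 188] [ 25 184 188]
345 189 [177 177 175] [ 90   3 177]
325 193 [ 75  82 103] [  8  69 103]
361 186 [ 57  77 113] [ 11 126 113]
80 608
px [263.  191.5] n 34 xy [ 0.5306 -0.0195] size [0.065 0.003] long yaw 89.7
px [356.5 190.5] n 11 xy [ 0.5361 -0.2645] size [0.007 0.007] long yaw 134.1
px [323.7 195.9] n 8 xy [ 0.5224 -0.1784] size [0.004 0.01 ] long yaw 25.5
100 1944
px [263.5 188. ] n 282 xy [ 0.5394 -0.0208] size [0.073 0.025] long yaw 89.7
px [323.3 193.3] n 36 xy [ 0.5293 -0.1775] size [0.01  0.027] long yaw 11.3
px [357. 190.] n 19 xy [ 0.5374 -0.2658] size [0.01 0.01] long yaw 178.3
px [262.5 179.5] n 50 xy [ 0.5722 -0.0208] size [0.035 0.008] long yaw 89.7
px [263.  199.5] n 164 xy [ 0.5179 -0.0217] size [0.038 0.03 ] long yaw 89.7
px [343.4 188.2] n 62 xy [ 0.5429 -0.2315] size [0.073 0.009] long yaw 98.4
```

The hook grip is at (0.539,-0.021) with its long axis along world y, and the pin is at about (0.54,-0.23) with yaw near 98–100°. I'm setting out now.

```bash
python3 -m creep '{"dp":[[-1,-1,-0.14],[-1,-1,-0.14],[-1,-1,-0.14],[-1,-1,-0.14],[-1,-1,-0.14],[-1,-1,-0.14],[-1,-1,-0.14],[-1,-1,-0.14],[-1,-1,-0.14],[-1,-1,-0.14]],"rot":[[0,0,1],[0,0,1],[0,0,1],[0,0,1],[0,0,1],[0,0,1],[0,0,1],[0,0,1],[0,0,1],[0,0,1]],"hand":[1,1,1,1,1,1,1,1,1,1]}' 60
cat > go.py <<'E'
import sys
from h import *
from scipy.spatial.transform import Rotation as Ro
# goal x y z yaw -> dp/rot from current pose
g=list(map(float,sys.argv[1:5]));s=arm.state()
R=Ro.from_euler('xyz',s["tool_rot"],degrees=True)
G=Ro.from_euler('xyz',[180,0,g[3]],degrees=True)
print(np.round(s["position"],4),np.round(s["tool_rot"],2),"f",np.round(s["wrist_force"],1),"w",round(s["gripper_width"],4),"t",s["t"])
print("dp",np.round(R.inv().apply(np.array(g[:3])-s["position"])/.25,4),"rot",np.round((R.inv()*G).as_rotvec(degrees=True)/60,4))
E
python3 go.py .539 -.021 .25 90
```

```text
t: 0.93
position: [0.3561, 0.3071, 0.281]
tool_rot: [179.9, 0.1, 102.9]
wrist_force: [-0.2, -0.1, -1.3]
gripper_width: 0.0853
finger_force: 0.0
[0.3561 0.3071 0.281 ] [1.7993e+02 1.3000e-01 1.0289e+02] f [-0.2 -0.1 -1.3] w 0.0853 t 0.9333
dp [-1.4424  0.4203  0.1276] rot [0.0014 0.002  0.2148]
```

```bash
python3 -m creep '{"dp":[[-1,0.29,0],[-1,0.29,0],[-1,0.29,0],[-1,0.29,0],[-1,0.29,0],[-1,0.29,0],[-1,0.29,0],[-1,0.29,0]],"rot":[[0,0,0.21],[0,0,0.21],[0,0,0.21],[0,0,0.21],[0,0,0.21],[0,0,0.21],[0,0,0.21],[0,0,0.21]],"hand":[1,1,1,1,1,1,1,1]}' 60
python3 go.py .539 -.021 .25 90
```

```text
t: 1.6
position: [0.4836, 0.083, 0.2802]
tool_rot: [179.9, 0.1, 90.6]
wrist_force: [0.2, 0.3, 0.7]
gripper_width: 0.0857
finger_force: 0.0
[0.4836 0.083  0.2802] [1.7994e+02 9.0000e-02 9.0560e+01] f [0.2 0.3 0.7] w 0.0857 t 1.6
dp [-0.418   0.2174  0.1219] rot [0.0009 0.0016 0.0093]
```

```bash
python3 -m creep '{"dp":[[-0.42,0.22,0.08],[-0.42,0.22,0.08],[-0.42,0.22,0.08],[-0.42,0.22,0.08],[-0.42,0.22,0.08],[-0.42,0.22,0.08]],"rot":[[0,0,0.01],[0,0,0.01],[0,0,0.01],[0,0,0.01],[0,0,0.01],[0,0,0.01]],"hand":[1,1,1,1,1,1]}' 60
python3 - <<'E'
from h import *
m=arm.camera_model("wrist");a=arm.capture("wrist");cv2.imwrite("pics/w1.png",a)
print(proj(m,[.539,-.021,.128]),proj(m,[.541,-.231,.081]))
dark=a.max(2)<100
rects(dark,(0,0),m,.128,300)
h=cv2.cvtColor(a,cv2.COLOR_BGR2HSV)
rects((h[...,1]>170)&(h[...,0]>22)&(h[...,0]<35),(0,0),m,.08,300)
E
python3 go.py .539 -.021 .25 90
```

```text
t: 2.1
position: [0.5382, -0.0154, 0.2597]
tool_rot: [-179.9, -0.1, 90.4]
wrist_force: [-0.9, 1.5, -0.0]
gripper_width: 0.0853
finger_force: 0.0
[255.16861443 195.23741206] [255.16958289 331.60056856]
px [109.    9.5] n 1436 xy [0.4147 0.1405] size [0.115 0.014] long yaw 0.4
px [116.3 140.2] n 8657 xy [0.4047 0.0291] size [0.145 0.082] long yaw 32.8
px [280.3  88. ] n 958 xy [0.5609 0.0797] size [0.02  0.046] long yaw 168.8
px [432.  118.1] n 1347 xy [0.7026 0.0542] size [0.035 0.074] long yaw 165.4
px [258.  189.5] n 1990 xy [ 0.5418 -0.0168] size [0.025 0.084] long yaw 91.4
px [255.5 310.5] n 41750 xy [ 0.5399 -0.1667] size [0.205 0.537] long yaw 0.5
px [249.5 292.5] n 746 xy [ 0.5337 -0.1348] size [0.027 0.048] long yaw 90.9
px [237.2 178.9] n 383 xy [ 0.5181 -0.0157] size [0.017 0.048] long yaw 92.5
[ 0.5382 -0.0149  0.2599] [-1.7992e+02 -1.0000e-01  9.0500e+01] f [-0.4  1.2  0.9] w 0.0853 t 2.15
dp [-0.0245  0.0032  0.0396] rot [-0.0013 -0.0016  0.0084]
```

View pics/w1.png

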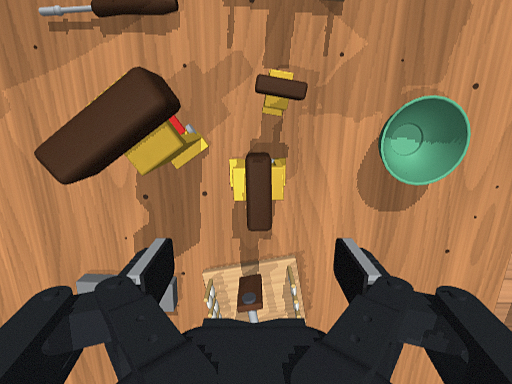

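The wrist view shows the middle hook's grip at (258,190), which puts it at (0.541,-0.018). That agrees with the top view. Next I descend and grip.

```bash
python3 -m creep '{"dp":[[-0.01,0.01,0.1],[-0.015,0.01,0.22],[-0.015,0.01,0.34],[-0.015,0.01,0.44],[-0.015,0.01,0.52],[-0.015,0.01,0.58],[-0.015,0.01,0.61],[-0.015,0.01,0.61]],"rot":[[0,0,0],[0,0,0],[0,0,0],[0,0,0],[0,0,0],[0,0,0],[0,0,0],[0,0,0]],"hand":[1,1,1,1,1,1,1,1]}' 60
python3 -m creep '{"dp":[[0,0,0],[0,0,0],[0,0,0],[0,0,0],[0,0,0],[0,0,0],[0,0,0],[0,0,0]],"rot":[[0,0,0],[0,0,0],[0,0,0],[0,0,0],[0,0,0],[0,0,0],[0,0,0],[0,0,0]],"hand":[0,0,0,0,0,0,0,0]}' 80
python3 go.py .539 -.021 .25 90
```

```text
t: 2.82
position: [0.54, -0.0192, 0.1065]
tool_rot: [-179.8, -0.1, 90.5]
wrist_force: [-0.1, 0.2, 0.5]
gripper_width: 0.085
finger_force: 0.0
t: 3.48
position: [0.5421, -0.0214, 0.1086]
tool_rot: [179.9, -0.0, 90.3]
wrist_force: [0.1, 1.3, 5.9]
gripper_width: 0.0251
finger_force: 78.2
[ 0.5421 -0.0214  0.1086] [ 1.799e+02 -1.000e-02  9.030e+01] f [0.1 1.3 5.9] w 0.0251 t 3.4833
dp [ 0.0019 -0.0113 -0.5656] rot [ 0.0016 -0.0002  0.005 ]
```

The hook is gripped at 25 mm. Before moving, I'll refine the pin pose from the stored pictures.

```bash
python3 - <<'E'
from h import *
for n,roi in(("top",(155,225,305,372)),("side",(255,355,215,320))):
    a=cv2.imread(f"pics/{n}.png");m=arm.camera_model(n);r0,r1,c0,c1=roi
    c=a[r0:r1,c0:c1].astype(int)
    mask=((c[...,0]-c[...,2])>-12)&(c.max(2)>105)
    k,l,s,ce=cv2.connectedComponentsWithStats(mask.astype(np.uint8))
    for i in range(1,k):
        if s[i,4]<6: continue
        p=np.argwhere(l==i)[:,::-1]+np.array([c0,r0])
        z=.075 if n=="side" else .079
        P=np.array([ray(m,q,z)[:2] for q in p]);
        vx,vy,x0,y0=cv2.fitLine(P.astype(np.float32),2,0,.01,.01).ravel()
        t=(P-[x0,y0])@[vx,vy]
        mid=np.array([x0,y0])+np.array([vx,vy])*(t.max()+t.min())/2
        print(n,s[i,4],np.round(ce[i]+[c0,r0],1),"mean",np.round([x0,y0],4),"mid",np.round(mid,4),"len",round(np.ptp(t),3),"yaw",round(np.degrees(np.arctan2(vy,vx))%180,1))
    cv2.imwrite(f"pics/m_{n}.png",mask*255)
    if n=="side":
        S=cv2.resize(a[r0:r1,c0:c1],None,fx=4,fy=4,interpolation=2)
    else: T=cv2.resize(a[r0:r1,c0:c1],None,fx=5.5,fy=5.5,interpolation=2)
o=np.zeros((400,800,3),np.uint8);o[:385,:368]=T[:385,:368];o[:400,370:370+420]=S[:400,:420];cv2.imwrite("pics/c2.png",o)
E
```

```text
top 104 [344.4 188.4] mean [ 0.5427 -0.2346] mid [ 0.5422 -0.232 ] len 0.078 yaw 101.6
side 215 [267.1 287.5] mean [ 0.5414 -0.2254] mid [ 0.5412 -0.2245] len 0.075 yaw 100.1[ WARN:0@0.496] global loadsave.cpp:1063 imwrite_ Unsupported depth image for selected encoder is fallbacked to CV_8U.
```

View pics/c2.png

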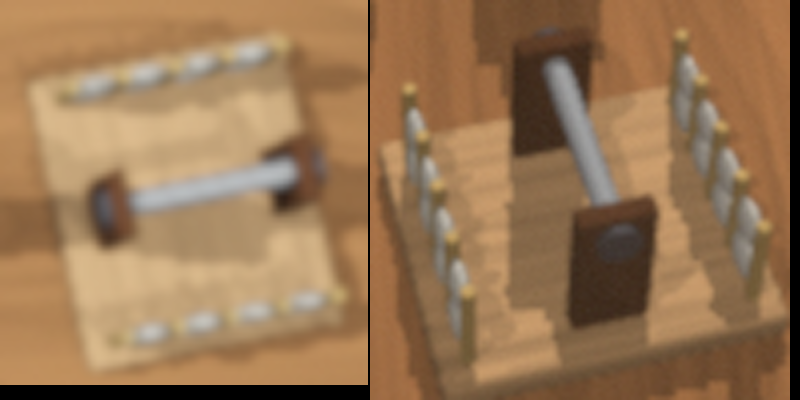

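The side and top views agree: pin middle (0.542,-0.231), pin yaw 101°. Now I lift and carry.

```bash
python3 -m creep '{"dp":[[0,0,-0.05],[0,0,-0.15],[0,0,-0.27],[0,0,-0.38],[-0.06,0,-0.46],[-0.16,0,-0.48],[-0.3,0,-0.48],[-0.44,0,-0.48],[-0.58,0,-0.48],[-0.7,0,-0.48],[-0.79,0,-0.48],[-0.84,0,-0.48]],"rot":[[0,0,0],[0,0,0],[0,0,0],[0,0,0],[0,0,0],[0,0,-0.03],[0,0,-0.06],[0,0,-0.09],[0,0,-0.12],[0,0,-0.15],[0,0,-0.17],[0,0,-0.18]],"hand":[0,0,0,0,0,0,0,0,0,0,0,0]}' 80
python3 -m creep '{"dp":[[0,0,0],[0,0,0],[0,0,0]],"rot":[[0,0,0],[0,0,0],[0,0,0]],"hand":[0,0,0]}' 80
python3 go.py .542 -.231 .22 101
python3 - <<'E'
from h import *
A=arm.capture("wrist");cv2.imwrite("pics/w2.png",A);B=arm.capture("side");cv2.imwrite("pics/s2.png",B)
o=np.zeros((384,800,3),np.uint8);o[:,:400]=A[:,56:456];o[:,400:]=cv2.resize(B[130:330,166:374],(400,384));cv2.imwrite("pics/c3.png",o)
E
```

```text
t: 4.48
position: [0.5408, -0.2357, 0.2272]
tool_rot: [-179.9, 0.1, 100.9]
wrist_force: [1.5, -1.1, -2.5]
gripper_width: 0.0248
finger_force: 79.0
t: 4.73
position: [0.5421, -0.2297, 0.2271]
tool_rot: [-179.9, -0.1, 101.2]
wrist_force: [-0.1, 0.7, -3.1]
gripper_width: 0.0248
finger_force: 79.0
[ 0.5421 -0.2297  0.2271] [-1.7994e+02 -1.3000e-01  1.0116e+02] f [-0.1  0.7 -3.1] w 0.0248 t 4.7333
dp [-0.0052 -0.0015  0.0283] rot [-0.0011 -0.0021  0.0027]
```

View pics/c3.png

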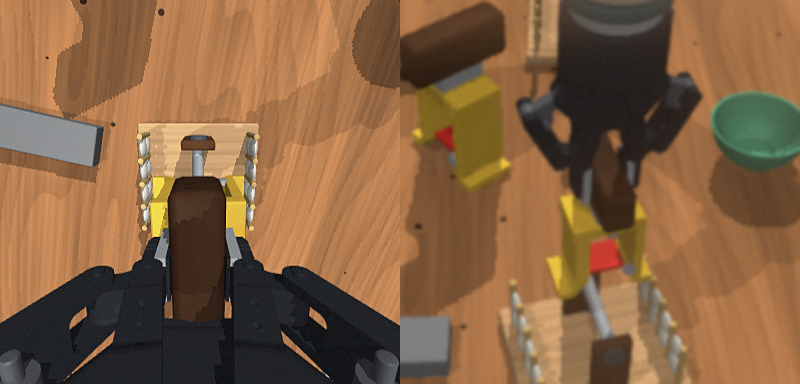

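The hook is aligned over the pin: in the wrist crop the pin, grip and rung rows all centre at about column 198. I'll descend to just before latch contact.

```bash
python3 -m creep '{"dp":[[0,0,0.04],[0,0,0.1],[0,0,0.15],[0,0,0.18],[0,0,0.2],[0,0,0.2],[0,0,0.2]],"rot":[[0,0,0],[0,0,0],[0,0,0],[0,0,0],[0,0,0],[0,0,0],[0,0,0]],"hand":[0,0,0,0,0,0,0]}' 80
python3 -m creep '{"dp":[[0,0,0.02],[0,0,0.04],[0,0,0.06],[0,0,0.08],[0,0,0.1],[0,0,0.12],[0,0,0.14],[0,0,0.15],[0,0,0.16],[0,0,0.17],[0,0,0.17]],"rot":[[0,0,0],[0,0,0],[0,0,0],[0,0,0],[0,0,0],[0,0,0],[0,0,0],[0,0,0],[0,0,0],[0,0,0],[0,0,0]],"hand":[0,0,0,0,0,0,0,0,0,0,0]}' 80
python3 go.py .542 -.231 .1235 101
```

```text
t: 5.42
position: [0.5426, -0.2313, 0.1778]
tool_rot: [-180.0, 0.0, 101.1]
wrist_force: [-0.9, -0.0, -3.5]
gripper_width: 0.025
finger_force: 78.9
t: 6.33
position: [0.5441, -0.2309, 0.1346]
tool_rot: [179.9, 0.0, 101.1]
wrist_force: [6.3, 1.3, -3.3]
gripper_width: 0.0248
finger_force: 78.9
[ 0.5441 -0.2309  0.1346] [1.7985e+02 4.0000e-02 1.0114e+02] f [ 6.3  1.3 -3.3] w 0.0248 t 6.3333
dp [ 0.0012 -0.0082  0.0445] rot [0.0024 0.0006 0.0023]
```

```bash
python3 -m creep '{"dp":[[0,0,0.01],[0,0,0.02],[0,0,0.03],[0,0,0.035],[0,0,0.04],[0,0,0.04],[0,0,0.04]],"rot":[[0,0,0],[0,0,0],[0,0,0],[0,0,0],[0,0,0],[0,0,0],[0,0,0]],"hand":[0,0,0,0,0,0,0]}' 80
python3 -m creep '{"dp":[[0,0,0.003],[0,0,0.006],[0,0,0.008],[0,0,0.01],[0,0,0.01]],"rot":[[0,0,0],[0,0,0],[0,0,0],[0,0,0],[0,0,0]],"hand":[0,0,0,0,0]}' 80
python3 - <<'E'
from h import *
B=arm.capture("side");cv2.imwrite("pics/s3.png",B);cv2.imwrite("pics/c4.png",cv2.resize(B[200:350,190:340],(600,600),interpolation=2))
E
python3 go.py .542 -.231 .1235 101
```

```text
t: 6.92
position: [0.5418, -0.2315, 0.125]
tool_rot: [-179.9, -0.0, 101.1]
wrist_force: [-0.1, 0.1, -3.2]
gripper_width: 0.0253
finger_force: 79.9
t: 7.33
position: [0.5426, -0.2314, 0.1236]
tool_rot: [180.0, 0.0, 101.1]
wrist_force: [-0.6, 1.0, 3.5]
gripper_width: 0.0251
finger_force: 80.8
[ 0.5426 -0.2314  0.1236] [179.97   0.   101.11] f [-1.5  0.2  5.5] w 0.0249 t 7.3833
dp [ 0.0022 -0.0021  0.0004] rot [0.0006 0.0001 0.0019]
```

View pics/c4.png

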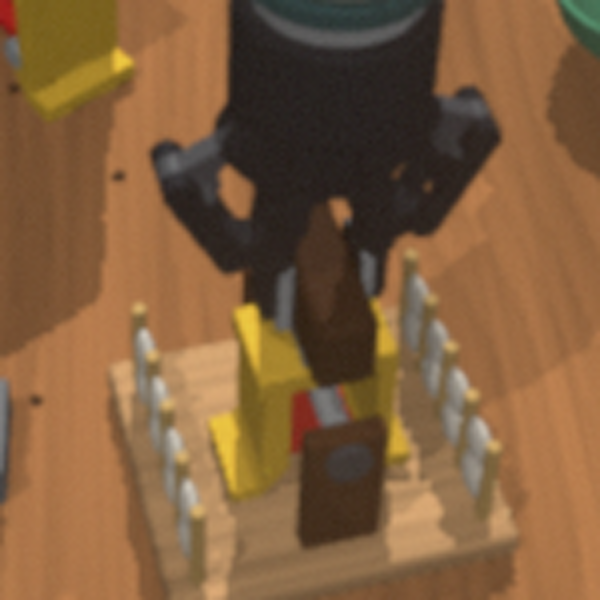

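The side crop shows the feet on the board and the red latch level under the pin at about (320,410). The latch's sideways force has gone, and there is about 8 N of foot contact. I release and back straight up.

```bash
python3 -m creep '{"dp":[[0,0,0.002],[0,0,0.002],[0,0,0],[0,0,0],[0,0,0],[0,0,0],[0,0,0],[0,0,0]],"rot":[[0,0,0],[0,0,0],[0,0,0],[0,0,0],[0,0,0],[0,0,0],[0,0,0],[0,0,0]],"hand":[0,0,0.4,0.7,1,1,1,1]}' 80
python3 -m creep '{"dp":[[0,0,-0.03],[0,0,-0.08],[0,0,-0.15],[0,0,-0.25],[0,0,-0.37],[0,0,-0.5],[0,0,-0.62],[0,0,-0.7],[0,0,-0.7],[0,0,-0.7]],"rot":[[0,0,0],[0,0,0],[0,0,0],[0,0,0],[0,0,0],[0,0,0],[0,0,0],[0,0,0],[0,0,0],[0,0,0]],"hand":[1,1,1,1,1,1,1,1,1,1]}' 80
python3 - <<'E'
from h import *
A=arm.capture("wrist");B=arm.capture("side")
o=np.zeros((500,800,3),np.uint8);o[:384,:300]=A[:,106:406];o[:,300:]=cv2.resize(B[215:345,195:325],(500,500),interpolation=2);cv2.imwrite("pics/c5.png",o)
E
```

```text
t: 8.05
position: [0.5424, -0.2314, 0.1226]
tool_rot: [-180.0, -0.0, 101.1]
wrist_force: [0.3, 0.3, 0.2]
gripper_width: 0.0856
finger_force: 0.0
t: 8.88
position: [0.5429, -0.2317, 0.2994]
tool_rot: [179.8, 0.1, 101.1]
wrist_force: [-0.4, -0.2, -0.9]
gripper_width: 0.0852
finger_force: 0.0
```

View pics/c5.png

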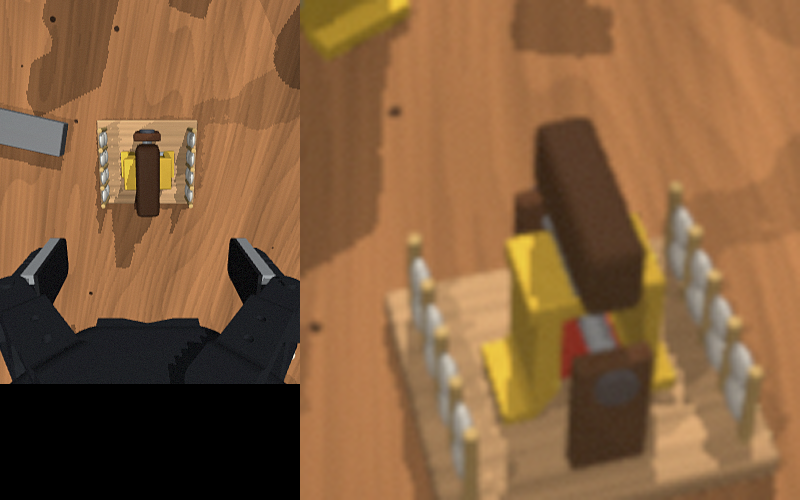

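The hook stands upright on the board with the latch shut beneath the pin, and the gripper is clear of it. I'm handing in.

```bash
python3 -c "
from plant import arm
print(arm.sign_off())"
```

```text
the job is handed in; nothing more can be done
None
```

The middle-sized yellow hook is on the white-stone rack's pin, with its feet on the board and the latch shut under the pin as far as the side view and forces show; it is released and upright, and I handed the job in at about 9 s.

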